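# Open the double top doors of a beam enclosure

### The arm

A 6-joint arm with a two-finger parallel gripper is mounted at the origin on the work surface. World frame = base frame: x ahead of the robot, y to its left, z up, the work surface at z = 0. Lengths are in m, angles in rad, forces in N, time in s.
With the tool pointing down it reaches from about 0.35 to 0.875 m from the base axis. Payload 15.5 kg.
Tool frame: the origin (TCP) lies midway between the tips of the shut fingers; the grasp point (between the pads) lies robot.hold_point_z behind it (robot.hold_point_z is the distance from the TCP to the grasp point, in m); z points along the fingers, y is the direction in which the jaws open and shut (so a half turn about z gives the same grasp; the last joint's range is limited). The gripper opens to 85 mm and grips with 20 to 120 N. Pads are 22 mm wide; open, the fingers measure 114 mm over their backs; the gripper's body (76 mm by 85 mm) begins 54 mm behind the grasp point. The pads swing forward as they close: fully open they stand 13 mm farther back than shut.
Start: joints at [-1.335, 0.494, 1.345, -0, 1.302, -0.096], TCP at [0.204, -0.591, 0.231] pointing down, gripper open.
Joint ranges: [-2.91, 2.91], [-0.82, 2.16], [0.22, 2.67], [-1.22, 4.37], [0.12, 2.79], [-3.08, 3.08]. Speed limits (rad/s): [1.89, 1.89, 2.57, 3.01, 3.01, 3.01].

### API

Orientations are given as a unit quaternion [x, y, z, w].
In Python, from plant import robot gives the robot as it stands. The module is installed in compiled form; this text tells all that it offers.
- The arm moves only by the tool drive_tool, never from a script. Its argument "steps" is a list of rows, each a list of 3 entries, a list of its own where there are three numbers: the turn, a rotation vector about the tool's x, y, z in units of 6 degrees (1.0 is 6 degrees), then the shift along the tool's x, y, z in units of 30 mm (1.0 is 30 mm), then the opening, from 0 (shut) to 1 (fully open). In form: [[[rx, ry, rz], [tx, ty, tz], fingers], ...]. A call has 1 to 12 rows; each row is the pose to reach, as a shift and turn from the pose commanded when the call began, along the tool's axes at that moment; what a row does not reach only later rows make up. A row lasts 1/10 s, in which the tool goes at most 50 mm and 8.59 degrees, less where a joint would pass 70% of its speed; a pose out of reach is approached as far as the arm can. A call with a gripper value outside its range is refused whole. The fingers move at their own pace and stop on an object; "newtons" is the grip in N (left out, the last holds). Time passes only in rows, so rows that repeat a pose let the fingers close. It gives the time, the measured TCP pose, the force and the opening at its end, in the units of the state.
- robot.state(): the state, without advancing time (a new reading comes with each control period).
- robot.capture(name): name is "scene" or "top" or "wrist"; returns a dict with "image" (400x640x3 uint8, red, green, blue), "vertical_fov" (degrees; the focal length in pixels is half the picture's height over the tangent of half this angle, whatever the lens; pixels are square), "cx", "cy" (the principal point, pixels), "extrinsics" (4x4, takes a point from world to camera coordinates); the wrist camera has in their place "mount" (4x4, takes a point from camera to tool coordinates, whose origin is the TCP and whose axes are the flange's). Camera axes: x right, y down, z forward; pixel columns grow to the right and rows downward; lengths in m; the calibration is good to about 2 mm. A picture is of the moment at which its call begins: read the wrist's pose just before it. There is no depth.
- robot.sign_off(): hands the job in, once; it reports no verdict.
Trained networks look in a picture, given as the dict that the camera call returned (one of the last four; its "shot" number tells which), for a name from the list of things; names that differ only in an ending like _2 or _b are one class to them, and where a whole thing is asked for, a point or a joint stands for the part that bears it (a point fixed in the world has none). Each returns a list of dicts, best first, with "conf" (0 to 1); they miss things now and then, are a little off and sometimes report something else, mostly with a low value. They report only what shows in the picture. A call takes as long as a camera call.
- robot.recognise(picture, query): "at" ([column, row] in pixels, amid what is visible of it).
The state is a dict: "time": time; "joint_pos": joint angles; "dq": joint speeds; "joint_torque": joint torques, N m; "eef_pos": TCP position; "tool_rot": TCP orientation; "contact_force": force on the tool from outside, world axes, zero at the start; "torque": the same for the moment, N m; "gripper_width": opening from 0.0 (shut) to 1.0 (fully open).
Only numpy, scipy, OpenCV 4.12 (cv2) and the standard library are available. Lean on these libraries where they do the work, as an engineer would, in place of code of your own. Each camera call takes 0.05 s, during which the arm holds its last target.

### The job

Open up the beam enclosure for servicing: swing both of its top doors fully back onto their stops, the left one (seen from the robot), whose strip overlaps the seam, first. The right door is held by a sliding bolt whose grip fin is reached through the open left half; draw it all the way back towards the robot before you lift that door. Do not bump the microscope objective and its stand over the enclosure, and do not shift the other things on the bench or on the enclosure.

Things in the scene. Friction and masses are not known exactly. Their poses are not given: they have to be found in the camera images.
- enclosure: Low box of black sheet and aluminium, 400 mm deep, 380 mm wide, 100 mm high, fixed to the bench at a place and yaw that vary. Origin on the bench under the middle of its door opening (280 mm along x, 350 mm along y); x points away from the robot, y to the left, z up. It reaches from x = -160 to +240 mm; from x = +140 mm on the top is a fixed deck. Inside, the floor is 10 mm up, and low optics stand at most 58 mm high.
- left_door (a joint): Angle of the left (+y, active) door: 0 = lying shut, 1.92 = fully back on its stop (20 degrees past upright). Flat grey plate 278 mm (x) by 173 mm by 6 mm, 0.4 to 0.65 kg, its underside level with the enclosure's top at 100 mm, hinged along x at its outer edge. An aluminium strip on its free edge overlaps the right door by 15 mm, so it opens first. Falls shut if let go before upright and falls back to its stop if let go beyond upright (slightly damped).
- right_door (a joint): Angle of the right (-y, passive) door, made and hinged as the mirror image: 0 = shut, 1.92 = fully back on its stop. It cannot lift while the left door lies on it or while its bolt is engaged.
- bolt (a joint): Travel in m of the right door's sliding bolt: 0 = fully engaged, 0.04 = fully drawn back, at its stop. It moves along the enclosure's -x (towards the robot), sliding stiffly (about 6 N, stays where it is left), and frees the door from about 0.030 on. It starts between 0 and 0.008.
- left_door_handle (a point): Middle of the left door's handle: a round steel bar 11 mm thick and 100 mm long, along x, with its axis 35 mm above the door's upper face, on a post near each end; 125 mm from the hinge line, 60 mm nearer the robot than the enclosure's middle.
- right_door_handle (a point): Middle of the right door's handle, the mirror image of the left one.
- left_door_hinge (a point): Middle of the left door's hinge line (along the enclosure's x, 175 mm left of the seam, 100 mm above the bench).
- right_door_hinge (a point): Middle of the right door's hinge line (along the enclosure's x, 175 mm right of the seam, 100 mm above the bench).
- bolt_fin (a point): Centre of the bolt's grip fin: upright aluminium plate 60 mm long (x), 10 mm thick (y), 34 mm high; its upper edge is 17 mm above this point and 3 mm under the shut left door. It stands 35 mm left of the seam, carried by a flat link that runs under the right door 11 to 17 mm below this point. It moves with the bolt and with the right door.
- objective_tip (a point): Lower end of the microscope objective, an upright silver barrel 52 mm across, hanging 195 mm above the bench over the seam, 30 mm farther from the robot than the engaged fin's middle, so there is no room for a gripper straight above the fin. It hangs from a black stand 60 mm wide on the far deck (105 mm beyond this point) by an arm 310 to 340 mm above the bench. Fixed to the enclosure.
- lens_post: Bystander: small lens on a black post with a foot 75 by 50 mm, 115 mm high, loose on the bench; origin under its middle.
- lens_tube: Bystander: black tube 43 mm across and 85 mm high, loose on the bench; origin under its middle.
- screwdriver: Bystander: screwdriver 170 mm long with a black handle, loose on the bench.
- post_clamp: Bystander: black post holder 30 mm across and 105 mm high with a side screw, loose on the bench; origin under its middle.
- optics_case: Bystander: flat grey case 110 by 75 by 30 mm, loose on the bench; origin under its middle.
- knob_mount: Bystander: black 45 mm cube mount with a silver side knob, loose on the enclosure's far deck; origin under its middle.
- lens_cap: Bystander: black round cap 48 mm across and 20 mm high, loose on the enclosure's far deck; origin under its middle.
- objective: The objective with its stand, fixed to the enclosure (same origin and axes as the enclosure): not to be bumped.

How it is judged:
By the outcome, as a careful person would: the job done as asked, in the order asked, and still so for the second after the job is handed in, with the robot touching nothing.
It also fails if it takes over 72 s, if anything falls off the work surface, if the arm or the gripper's body presses on something with over 40 N, if the wrist force passes 120 N, or if a joint passes its speed limit or range.

## Working session

There is one attempt and no reset: what is moved stays moved. The work goes in short steps, Python scripts to look and compute and a tool call to move; the robot and the scene stay as the last step left them, time stands still between calls to the robot, and variables do not carry over. Pictures are saved under pics/ and viewed, and the job is handed in when it is done.

Besides the shell and the picture viewer there is one more tool, called after "Call:" by a JSON object that holds its "fn" and its "kwargs", one argument or row to a line. drive_tool: Moves the arm, as the interface text tells. Its arguments: {"type":"object","properties":{"steps":{"type":"array","items":{"type":"array"}},"newtons":{"type":"number"}},"required":["steps"]}

```bash
ls; mkdir -p pics
python3 - <<'E'
from plant import robot
import cv2,numpy as np
print(robot.state()); print(robot.hold_point_z)
for n in ["scene","top"]:
    p=robot.capture(n); cv2.imwrite(f"pics/{n}0.png",p["image"][:,:,::-1])
    print(n,p["vertical_fov"],p["cx"],p["cy"],p["extrinsics"].tolist() if hasattr(p["extrinsics"],'tolist') else p["extrinsics"],p["shot"])
    for q in ["left_door_handle","right_door_handle","left_door_hinge","right_door_hinge","objective_tip","bolt_fin","enclosure","lens_post","lens_tube","screwdriver","post_clamp","optics_case","knob_mount","lens_cap"]:
        r=robot.recognise(p,q); print(q,[(np.round(a["at"],1).tolist(),round(a["conf"],2)) for a in r[:3]])
print(robot.state()["time"])
E
```

```text
pics
{'time': 0.0, 'joint_pos': array([-1.33451354e+00,  4.94143570e-01,  1.34610787e+00,  2.51722944e-06,
        1.30252879e+00, -9.54874646e-02]), 'dq': array([ 6.81514609e-07, -4.44973170e-04, -2.10258144e-03, -2.23224744e-03,
       -5.91705373e-04, -1.29167995e-03]), 'joint_torque': array([-8.44753413e-04, -8.82151508e+01, -3.83867884e+01, -3.37491219e-04,
        1.02178560e-02,  7.41086433e-05]), 'eef_pos': array([ 0.20350086, -0.59056583,  0.23073278]), 'tool_rot': array([ 9.86272466e-01,  1.65125014e-01, -4.05564012e-05, -5.92402939e-04]), 'contact_force': array([ 0.08420833, -1.02049343, -0.63309951]), 'torque': array([ 0.03518503, -0.01077646,  0.01824441]), 'gripper_width': 1.0006553332893862}
0.0187
scene 48.54508470718233 311.8120919317534 200.0769515509894 [[0.38206496962002656, 0.9239207718926595, 0.019918992306854986, -0.24552641799555205], [0.6714991624959709, -0.26274465717413426, -0.692859379595641, -0.2695244405709944], [-0.6349135640041548, 0.27809288446797586, -0.7207975539996115, 1.7969561247674797], [0.0, 0.0, 0.0, 1.0]] 1
left_door_handle [([307.4, 227.8], 
[... 982 characters left out ...]
8585, -0.9841802946378869, 1.5555105614094322], [0.0, 0.0, 0.0, 1.0]] 2
left_door_handle [([298.1, 186.2], 0.98)]
right_door_handle [([355.3, 185.7], 0.8)]
left_door_hinge [([296.7, 188.5], 0.59)]
right_door_hinge [([352.4, 186.5], 0.64), ([446.7, 222.7], 0.5), ([302.1, 192.7], 0.19)]
objective_tip [([322.3, 119.6], 0.69), ([302.5, 189.0], 0.29)]
bolt_fin []
enclosure [([323.8, 177.8], 0.92), ([299.2, 189.3], 0.36)]
lens_post [([180.7, 173.8], 0.92), ([278.7, 123.6], 0.33)]
lens_tube []
screwdriver [([366.0, 129.3], 0.26)]
post_clamp []
optics_case [([451.0, 178.5], 0.9)]
knob_mount [([277.4, 124.9], 0.53), ([325.9, 177.4], 0.35)]
lens_cap [([366.7, 128.0], 0.53), ([450.6, 180.4], 0.26)]
1.5
```

View pics/scene0.png

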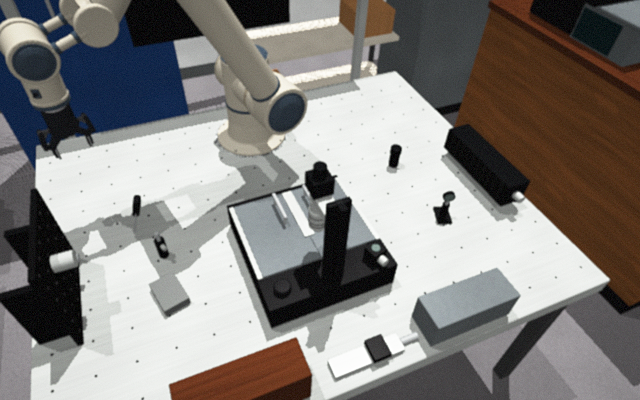

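View pics/top0.png

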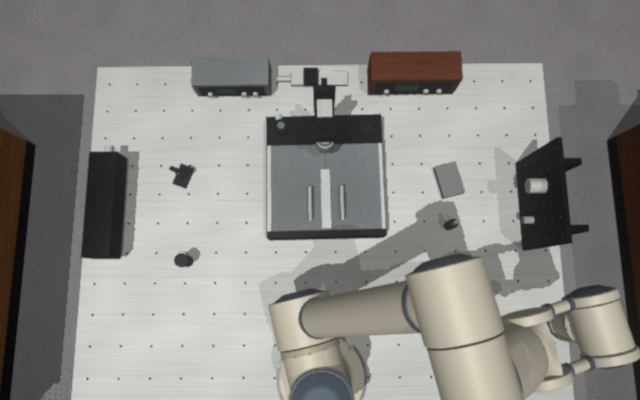

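Run:
```python
import cv2
im=cv2.imread("pics/top0.png")[70:270,200:420]
cv2.imwrite("pics/top0z.png",cv2.resize(im,(660,600),interpolation=cv2.INTER_CUBIC))
```

```text
(no output)
```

View pics/top0z.png

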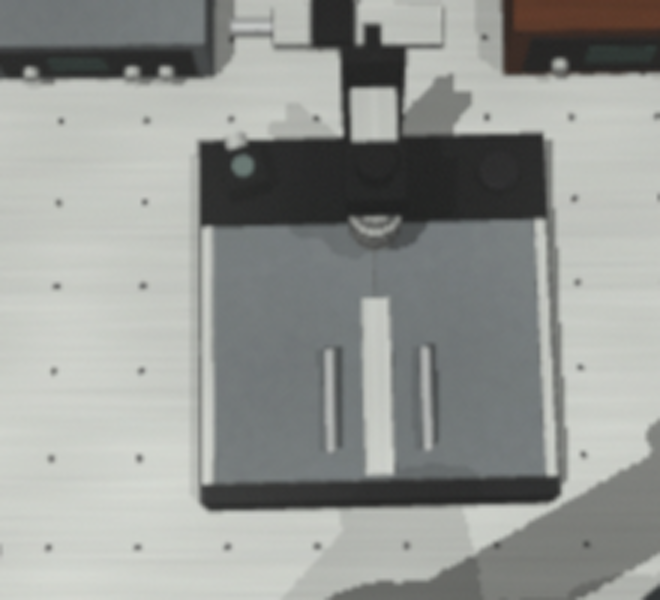

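```bash
cat > h.py <<'E'
import numpy as np, cv2
from scipy.optimize import least_squares
from scipy.spatial.transform import Rotation as R
Etop=np.array([[-0.0064228753317185335, -0.9999538385308459, -0.007146151404789184, 0.009497016540661214], [-0.9841769975967837, 0.007586648456243504, -0.17702564832978765, 0.5798425147445039], [0.17707169190430602, 0.005896064164198585, -0.9841802946378869, 1.5555105614094322],[0,0,0,1]])
Ktop=(200/np.tan(np.radians(44.70270852002548/2)),317.857,194.948)
Esc=np.array([[0.38206496962002656, 0.9239207718926595, 0.019918992306854986, -0.24552641799555205], [0.6714991624959709, -0.26274465717413426, -0.692859379595641, -0.2695244405709944], [-0.6349135640041548, 0.27809288446797586, -0.7207975539996115, 1.7969561247674797], [0.0, 0.0, 0.0, 1.0]])
Ksc=(200/np.tan(np.radians(48.54508470718233/2)),311.812,200.077)
def proj(P,E,K):
    c=np.asarray(P)@E[:3,:3].T+E[:3,3]
    return np.stack([K[0]*c[...,0]/c[...,2]+K[1],K[0]*c[...,1]/c[...,2]+K[2]],-1)
def ray(px,z,E,K):
    d=E[:3,:3].T@np.array([(px[0]-K[1])/K[0],(px[1]-K[2])/K[0],1]); o=-E[:3,:3].T@E[:3,3]
    return o+d*(z-o[2])/d[2]
def w(p,P):
    x,y,a=p; P=np.asarray(P,float); c,s=np.cos(a),np.sin(a)
    return np.stack([x+c*P[...,0]-s*P[...,1],y+s*P[...,0]+c*P[...,1],P[...,2]],-1)
E
python3 - <<'E'
from h import *
z=[(331,348),(334,452),(426,346),(431,450),(199,142),(543,135),(202,488),(560,478)]
px=np.array(z)/3+[200,70]
M=np.array([[-.01,.05,.141],[-.11,.05,.141],[-.01,-.05,.141],[-.11,-.05,.141],[.24,.19,.1],[.24,-.19,.1],[-.16,.19,.1],[-.16,-.19,.1]])
f=lambda p:(proj(w(p,M),Etop,Ktop)-px).ravel()
r=least_squares(f,[.55,0,0]); print(r.x,np.round(r.fun.reshape(-1,2),1))
p=r.x
for n,P in dict(lh=[-.06,.05,.141],rh=[-.06,-.05,.141],hingeL=[0,.175,.1],corner=[-.16,.19,.1]).items(): print(n,w(p,P))
for n,q in dict(lens_post=(181,182),tube=(183,264),case=(449,193),clamp=(451,228)).items(): print(n,ray(q,0,Etop,Ktop))
E
```

```text
[ 0.60208853 -0.0209302   0.01926089] [[-0.2  0.4]
 [-0.5 -2.5]
 [ 0.1  0.2]
 [-0.5 -2.7]
 [-0.  -1.6]
 [ 0.4 -2.4]
 [-0.1  4.1]
 [ 0.9  4.2]]
lh [0.54113667 0.02790494 0.141     ]
rh [ 0.54306264 -0.07207651  0.141     ]
hingeL [0.59871808 0.15403734 0.1       ]
corner [0.43845886 0.165953   0.1       ]
lens_post [0.63803602 0.47566016 0.        ]
tube [0.35875921 0.4568397  0.        ]
case [ 0.59250914 -0.44130376  0.        ]
clamp [ 0.47276294 -0.44154685  0.        ]
```

Run:
```python
from h import *
z=[(331,348),(334,452),(426,346),(431,450),(199,142),(543,135),(202,486),(557,476),(201,226),(542,219)]
px=np.array(z)/3+[200,70]
M=np.array([[-.01,.05,.141],[-.11,.05,.141],[-.01,-.05,.141],[-.11,-.05,.141],[.24,.19,.1],[.24,-.19,.1],[-.139,.19,.1],[-.139,-.19,.1],[.14,.19,.1],[.14,-.19,.1]])
f=lambda p:(proj(w(p,M),Etop,Ktop)-px).ravel()
r=least_squares(f,[.55,0,0],loss='soft_l1'); print(r.x,np.round(f(r.x).reshape(-1,2),1))
p=r.x
for n,P in dict(lh=[-.06,.05,.141],rh=[-.06,-.05,.141],hingeL=[0,.175,.1],corner=[-.16,.19,.1]).items(): print(n,w(p,P))
# overlay on scene
im=cv2.imread('pics/scene0.png'); im=cv2.resize(im[150:340,210:430],None,fx=3,fy=3,interpolation=cv2.INTER_CUBIC)
Q=np.vstack([M,[[-.16,.19,.1],[-.16,-.19,.1],[-.16,.19,0],[-.16,-.19,0],[.24,.19,0]]])
for u in proj(w(p,Q),Esc,Ksc): cv2.circle(im,tuple(np.int32((u-[210,150])*3+1)),3,(0,0,255),1)
cv2.imwrite('pics/sc_ov.png',im)
im=cv2.resize(cv2.imread("pics/top0.png")[70:270,200:420],(660,600),interpolation=cv2.INTER_CUBIC)
for u in proj(w(p,Q),Etop,Ktop): cv2.circle(im,tuple(np.int32((u-[200,70])*3+1)),3,(0,0,255),1)
cv2.imwrite('pics/top_ov.png',im)
```

```text
[ 0.59716109 -0.02070654  0.01930672] [[-0.3  2. ]
 [-0.5 -0.9]
 [ 0.   1.8]
 [-0.5 -1.1]
 [-0.1 -0.2]
 [ 0.3 -1. ]
 [-0.3 -0.4]
 [ 1.5 -0.2]
 [-0.6  1.1]
 [ 2.2  0.3]]
lh [0.536207   0.02812581 0.141     ]
rh [ 0.53813755 -0.07185556  0.141     ]
hingeL [0.59378262 0.15426084 0.1       ]
corner [0.43352286 0.16616916 0.1       ]
```

View pics/sc_ov.png

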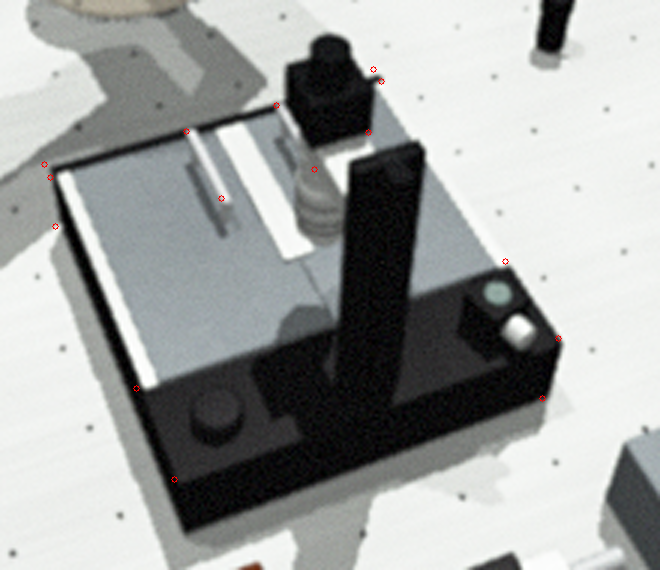

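View pics/top_ov.png

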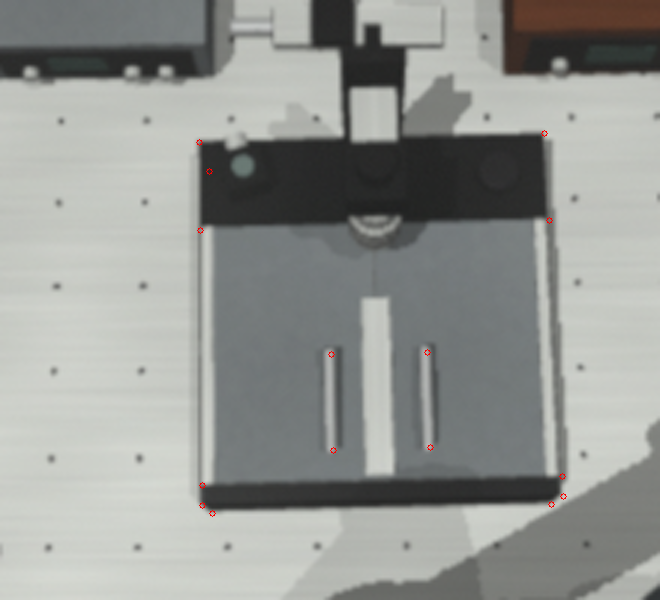

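```bash
cat >> h.py <<'E'
HP=0.0187
ENC=[0.5972,-0.0207,0.0193]
def tool_R(phi=0,tilt=0,yaw=None):
    """enclosure-aligned tool: x along enclosure x, z down. phi: rotation about enclosure x (positive: tool back leans to +y). tilt: back leans to -x"""
    Rz=R.from_euler('z',ENC[2] if yaw is None else yaw)
    base=R.from_matrix(np.array([[1,0,0],[0,-1,0],[0,0,-1.]]).T)
    return Rz*R.from_rotvec([-phi,0,0])*R.from_rotvec([0,-tilt,0])*base
def rows(st,targets):
    p0=np.array(st['eef_pos']);R0=R.from_quat(st['tool_rot'])
    for pt,Rt in targets:
        d=R0.inv().apply(np.array(pt)-p0)/.03
        rv=(R0.inv()*Rt).as_rotvec()/np.radians(6)
        print([np.round(rv,2).tolist(),np.round(d,2).tolist()])
E
python3 - <<'E'
from h import *
from plant import robot
for c in [(375,222),(375,228),(375,236)]: print(ray(np.array(c)/3+[200,70],.195,Etop,Ktop)-[ENC[0],ENC[1],0])
s=robot.state()
Rt=tool_R(); print(Rt.as_matrix().round(2).tolist())
rows(s,[(w(ENC,[-.065,.05,.25]),Rt),(w(ENC,[-.065,.05,.141-HP+.002]),Rt)])
p=robot.capture("wrist"); print(np.round(p["mount"],3).tolist(),p["vertical_fov"])
E
```

```text
[0.11528773 0.00235066 0.195     ]
[0.10894989 0.00240785 0.195     ]
[0.10051426 0.00248396 0.195     ]
[[1.0, 0.02, 0.0], [0.02, -1.0, 0.0], [0.0, 0.0, -1.0]]
[[-0.0, -0.0, 2.98], [17.05, -15.95, -0.62]]
[[-0.0, -0.0, 2.98], [17.05, -15.95, 3.57]]
[[-0.0, -0.952, -0.307, 0.079], [1.0, 0.0, -0.001, 0.0], [0.001, -0.307, 0.952, -0.144], [0.0, 0.0, 0.0, 1.0]] 58.482290451321035
```

```bash
sed -i 's/base=R.from_matrix.*/base=R.from_matrix(np.array([[-1,0,0],[0,1,0],[0,0,-1.]]).T)/' h.py
python3 - <<'E'
from h import *
from plant import robot
s=robot.state()
Rt=tool_R()
rows(s,[(w(ENC,[-.065,.05,.25]),Rt)])
E
```

```text
[[-0.0, 0.0, -27.02], [17.05, -15.95, -0.63]]
```

Call:
{"fn": "drive_tool", "kwargs": {
  "steps": [
    [[0,0,-1.3],[0.9,-0.8,-0.1],1],
    [[0,0,-2.6],[2,-1.8,-0.2],1],
    [[0,0,-3.9],[3.1,-2.9,-0.3],1],
    [[0,0,-5.2],[4.2,-3.9,-0.4],1],
    [[0,0,-6.5],[5.3,-5,-0.5],1],
    [[0,0,-7.8],[6.4,-6,-0.6],1],
    [[0,0,-9.1],[7.5,-7,-0.6],1],
    [[0,0,-10.4],[8.6,-8,-0.6],1],
    [[0,0,-11.7],[9.7,-9,-0.6],1],
    [[0,0,-13],[10.8,-10.1,-0.6],1],
    [[0,0,-14.3],[11.9,-11.1,-0.6],1],
    [[0,0,-15.6],[13,-12.1,-0.6],1]
  ]
}}

```text
time: 2.75
eef_pos: [0.4547, -0.1189, 0.2496]
tool_rot: [0.552, 0.834, 0.0, 0.0]
contact_force: [0.3, -0.9, -0.2]
gripper_width: 1.002
```

Run:
```python
from h import *
from plant import robot
s=robot.state();print(s['time'],s['joint_pos'].round(2),s['eef_pos'])
Rt=tool_R()
rows(s,[(w(ENC,[-.065,.05,.25]),Rt)])
```

```text
2.75 [-0.38  0.25  1.69 -0.    1.2  -0.78] [ 0.45469948 -0.11891631  0.24955657]
[[0.0, 0.01, -11.36], [3.52, 4.26, -0.01]]
```

Call:
{"fn": "drive_tool", "kwargs": {
  "steps": [
    [[0,0,-1.3],[0.4,0.5,0],0.6],
    [[0,0,-2.6],[0.8,1,0],0.6],
    [[0,0,-3.9],[1.2,1.5,0],0.6],
    [[0,0,-5.2],[1.6,2,0],0.6],
    [[0,0,-6.5],[2,2.5,0],0.6],
    [[0,0,-7.8],[2.4,3,0],0.6],
    [[0,0,-9.1],[2.8,3.4,0],0.6],
    [[0,0,-10.4],[3.2,3.8,0],0.6],
    [[0,0,-11.36],[3.52,4.26,0],0.6],
    [[0,0,-11.36],[3.52,4.26,0],0.6]
  ]
}}

```text
time: 3.75
eef_pos: [0.5322, 0.0272, 0.2493]
tool_rot: [-0.009, 1.0, 0.0, 0.0]
contact_force: [0.3, -0.4, 0.9]
gripper_width: 0.601
```

```bash
cat >> h.py <<'E'
def wristcam(s,p):
    M=np.array(p['mount']); T=np.eye(4);T[:3,:3]=R.from_quat(s['tool_rot']).as_matrix();T[:3,3]=s['eef_pos']
    return np.linalg.inv(T@M),(200/np.tan(np.radians(p['vertical_fov']/2)),p['cx'],p['cy'])
E
python3 - <<'E'
from h import *
from plant import robot
s=robot.state();print(s['time'],s['joint_pos'].round(2),s['eef_pos'])
p=robot.capture("wrist");E,K=wristcam(s,p)
im=p['image'][:,:,::-1].copy();cv2.imwrite('pics/w1_raw.png',im)
np.savez('w1',E=E,K=K)
Q=[[-.01,.05,.141],[-.11,.05,.141],[-.01,-.05,.141],[-.11,-.05,.141],[-.139,.19,.1],[-.139,-.19,.1]]
for u in proj(w(ENC,Q),E,K): cv2.circle(im,tuple(np.int32(u)),4,(0,0,255),1)
cv2.imwrite('pics/w1.png',im)
E
```

```text
3.75 [-0.06  0.35  1.55  0.    1.25 -1.65] [0.5322228  0.02723432 0.24932765]
```

View pics/w1.png

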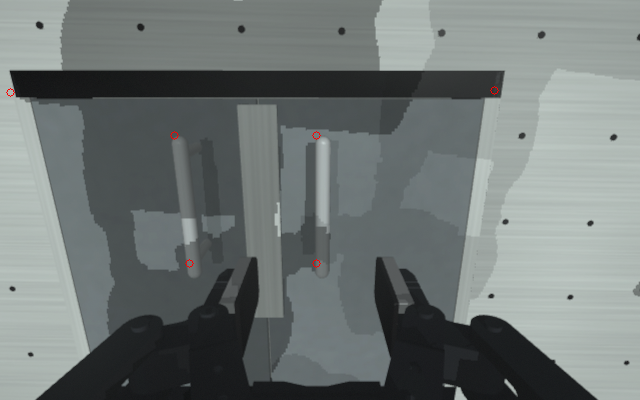

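Run:
```python
from h import *
d=np.load('w1.npz');E,K=d['E'],d['K']
# handle ends (bar 100 long: x -.11..-.01)
M=np.array([[-.11,.05,.141],[-.01,.05,.141],[-.11,-.05,.141],[-.01,-.05,.141],[-.16,.19,.1],[-.16,-.19,.1]])
px=np.array([(323,137),(321,277),(179,137),(194,277),(504,71),(10,71)])
f=lambda p:(proj(w(p,M),E,K)-px).ravel()
r=least_squares(f,ENC,loss='soft_l1');print(r.x,f(r.x).reshape(-1,2).round(1))
z=[(331,348),(334,452),(426,346),(431,450),(199,142),(543,135)]
pt=np.array(z)/3+[200,70]
Mt=np.array([[-.01,.05,.141],[-.11,.05,.141],[-.01,-.05,.141],[-.11,-.05,.141],[.24,.19,.1],[.24,-.19,.1]])
g=lambda p:np.r_[f(p),3*(proj(w(p,Mt),Etop,Ktop)-pt).ravel()]
r=least_squares(g,ENC,loss='soft_l1');print(r.x,g(r.x).reshape(-1,2).round(1))
```

```text
[ 0.60272177 -0.01734058  0.01607063] [[-1.1  6.6]
 [ 0.1 -6.9]
 [ 1.1  6.5]
 [ 0.8 -7. ]
 [-1.4 -0.1]
 [ 0.1 -0.7]]
[ 0.60083214 -0.01819926  0.01040454] [[-1.4  4.3]
 [-0.8 -8.7]
 [ 0.5  3.4]
 [-0.4 -9.4]
 [-1.1 -1.3]
 [-0.9 -4.9]
 [-3.3  2.1]
 [-5.  -6.7]
 [-2.4  2.3]
 [-4.9 -6.5]
 [-0.6 -5.2]
 [ 0.6 -4.6]]
```

```bash
sed -i 's/^ENC=.*/ENC=[0.602,-0.0175,0.0160]/' h.py
python3 - <<'E'
from h import *
from plant import robot
s=robot.state()
rows(s,[(w(ENC,[-.065,.05,.200]),tool_R()),(w(ENC,[-.065,.05,.124]),tool_R())])
E
```

```text
[[-0.0, -0.0, -0.03], [-0.16, 0.17, 1.64]]
[[-0.0, -0.0, -0.03], [-0.16, 0.17, 4.17]]
```

Call:
{"fn": "drive_tool", "kwargs": {
  "steps": [
    [[0,0,0],[-0.16,0.17,0.6],0.6],
    [[0,0,0],[-0.16,0.17,1.4],0.6],
    [[0,0,0],[-0.16,0.17,2.2],0.6],
    [[0,0,0],[-0.16,0.17,3],0.6],
    [[0,0,0],[-0.16,0.17,3.7],0.6],
    [[0,0,0],[-0.16,0.17,4.17],0.6],
    [[0,0,0],[-0.16,0.17,4.17],0.4],
    [[0,0,0],[-0.16,0.17,4.17],0.2],
    [[0,0,0],[-0.16,0.17,4.17],0],
    [[0,0,0],[-0.16,0.17,4.17],0],
    [[0,0,0],[-0.16,0.17,4.17],0],
    [[0,0,0],[-0.16,0.17,4.17],0]
  ],
  "newtons": 25
}}

```text
time: 5.0
eef_pos: [0.5366, 0.0315, 0.1252]
tool_rot: [-0.006, 1.0, 0.0, 0.001]
contact_force: [-0.3, 6.9, -0.8]
gripper_width: 0.112
```

Run:
```python
from h import *
from plant import robot
s=robot.state();print(s['time'],s['joint_pos'].round(2),s['eef_pos'],s['contact_force'],s['gripper_width'])
print(w(ENC,[-.065,.05,.124]))
p=robot.capture("wrist")
cv2.imwrite('pics/w2.png',p['image'][:,:,::-1])
```

```text
5.0 [-0.05  0.5   1.68  0.    0.95 -1.64] [0.5365548  0.03153374 0.12517431] [-0.33031919  6.88171578 -0.7993863 ] 0.11163086516828453
[0.53620835 0.03145364 0.124     ]
```

View pics/w2.png

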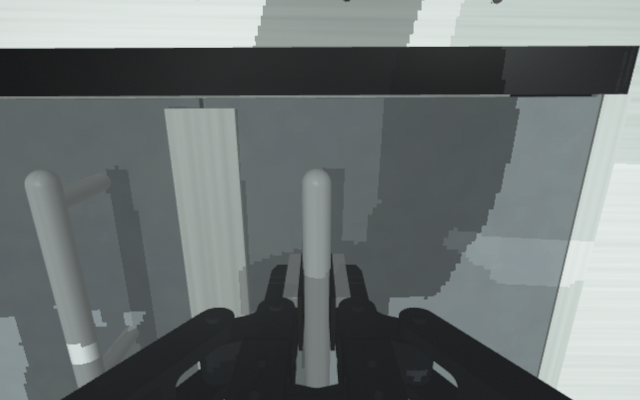

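```bash
cat >> h.py <<'E'
def arc(side,th,frac,xg=-.065,back=.0158):
    """side +1 left, -1 right; th deg"""
    t=np.radians(th); y=-.125*np.cos(t)+.041*np.sin(t); z=.1+.125*np.sin(t)+.041*np.cos(t)
    G=w(ENC,[xg,side*(.175+y),z]); Rt=tool_R(phi=side*t*frac)
    return G+Rt.apply([0,0,back]),Rt
E
python3 - <<'E'
from h import *
from plant import robot
s=robot.state()
rows(s,[arc(1,t,.5) for t in range(3,37,3)])
E
```

```text
[[0.26, 0.01, -0.03], [0.01, 0.06, -0.22]]
[[0.51, 0.01, -0.03], [0.01, 0.14, -0.43]]
[[0.76, 0.01, -0.03], [0.01, 0.22, -0.64]]
[[1.01, 0.01, -0.03], [0.01, 0.32, -0.84]]
[[1.26, 0.01, -0.03], [0.01, 0.43, -1.04]]
[[1.51, 0.01, -0.03], [0.01, 0.54, -1.23]]
[[1.76, 0.01, -0.03], [0.01, 0.67, -1.41]]
[[2.01, 0.01, -0.03], [0.01, 0.81, -1.59]]
[[2.26, 0.01, -0.03], [0.01, 0.95, -1.76]]
[[2.51, 0.01, -0.03], [0.01, 1.1, -1.92]]
[[2.76, 0.01, -0.03], [0.01, 1.27, -2.07]]
[[3.01, 0.01, -0.03], [0.01, 1.44, -2.21]]
```

Call:
{"fn": "drive_tool", "kwargs": {
  "steps": [
    [[0.26,0,0],[0,0.08,-0.22],0],
    [[0.51,0,0],[0,0.17,-0.43],0],
    [[0.76,0,0],[0,0.25,-0.64],0],
    [[1.01,0,0],[0,0.35,-0.84],0],
    [[1.26,0,0],[0,0.46,-1.04],0],
    [[1.51,0,0],[0,0.57,-1.23],0],
    [[1.76,0,0],[0,0.7,-1.41],0],
    [[2.01,0,0],[0,0.84,-1.59],0],
    [[2.26,0,0],[0,0.98,-1.76],0],
    [[2.51,0,0],[0,1.13,-1.92],0],
    [[2.76,0,0],[0,1.3,-2.07],0],
    [[3.01,0,0],[0,1.47,-2.21],0]
  ]
}}

```text
time: 6.25
eef_pos: [0.5358, 0.0741, 0.1922]
tool_rot: [-0.006, 0.987, -0.158, 0.002]
contact_force: [-1.0, -10.5, 5.2]
gripper_width: 0.117
```

Run:
```python
from h import *
from plant import robot
s=robot.state();print(s['time'],s['joint_pos'].round(2),s['eef_pos'],s['contact_force'],s['torque'],s['gripper_width'])
print(arc(1,36,.5)[0])
rows(s,[arc(1,t,.5) for t in range(40,81,4)])
p=robot.capture("scene")
cv2.imwrite('pics/s2.png',p['image'][:,:,::-1])
```

```text
6.25 [ 0.22  0.47  1.57 -0.34  1.19 -1.23] [0.53581025 0.07412356 0.19219598] [ -1.02715084 -10.45762965   5.16854251] [-1.75280694  0.1378907  -0.0308194 ] 0.11686597511314524
[0.53551895 0.07453773 0.19161616]
[[0.29, 0.0, -0.04], [0.01, 0.19, -0.23]]
[[0.63, 0.0, -0.04], [0.01, 0.38, -0.46]]
[[0.96, 0.0, -0.04], [0.01, 0.58, -0.67]]
[[1.29, 0.0, -0.04], [0.01, 0.79, -0.87]]
[[1.63, 0.0, -0.04], [0.01, 1.02, -1.05]]
[[1.96, -0.0, -0.04], [0.01, 1.26, -1.22]]
[[2.29, -0.0, -0.04], [0.01, 1.52, -1.37]]
[[2.63, -0.0, -0.04], [0.02, 1.78, -1.5]]
[[2.96, -0.0, -0.04], [0.02, 2.05, -1.61]]
[[3.29, -0.0, -0.04], [0.02, 2.32, -1.7]]
[[3.63, -0.0, -0.04], [0.02, 2.61, -1.77]]
```

View pics/s2.png

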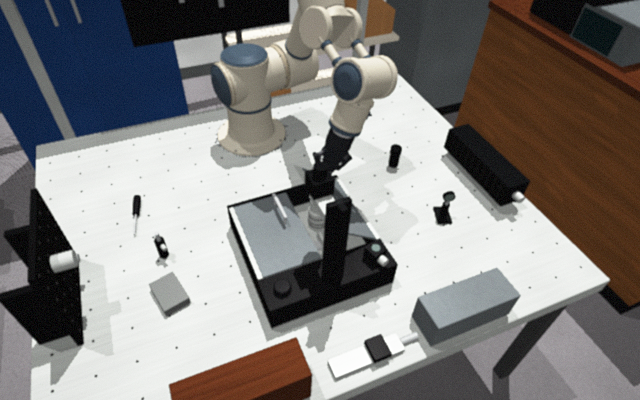

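Call:
{"fn": "drive_tool", "kwargs": {
  "steps": [
    [[0.29,0,0],[0,0.18,-0.23],0],
    [[0.63,0,0],[0,0.37,-0.46],0],
    [[0.96,0,0],[0,0.57,-0.67],0],
    [[1.29,0,0],[0,0.78,-0.87],0],
    [[1.63,0,0],[0,1.01,-1.05],0],
    [[1.96,0,0],[0,1.25,-1.22],0],
    [[2.29,0,0],[0,1.51,-1.37],0],
    [[2.63,0,0],[0,1.77,-1.5],0],
    [[2.96,0,0],[0,2.04,-1.61],0],
    [[3.29,0,0],[0,2.31,-1.7],0],
    [[3.63,0,0],[0,2.6,-1.77],0]
  ]
}}

```text
time: 7.4
eef_pos: [0.5345, 0.1657, 0.2193]
tool_rot: [-0.005, 0.94, -0.342, 0.003]
contact_force: [-3.6, -1.0, 15.0]
gripper_width: 0.115
```

Run:
```python
from h import *
from plant import robot
s=robot.state();print(s['time'],s['joint_pos'].round(2),s['eef_pos'],s['contact_force'],s['torque'],s['gripper_width'])
print(arc(1,80,.5)[0])
rows(s,[arc(1,t,.5) for t in [84,88,92,96,100,104,107,109,110]])
```

```text
7.4 [ 0.53  0.62  1.37 -0.59  1.55 -0.91] [0.534524   0.16574973 0.21926442] [-3.59006463 -0.98989447 15.02010507] [-1.32969816  0.39731245 -0.3009134 ] 0.11509780400272009
[0.5340722  0.16495161 0.21811704]
[[0.34, -0.0, -0.05], [0.02, 0.25, -0.11]]
[[0.67, -0.0, -0.05], [0.02, 0.51, -0.24]]
[[1.01, -0.01, -0.05], [0.02, 0.77, -0.36]]
[[1.34, -0.01, -0.05], [0.02, 1.05, -0.45]]
[[1.67, -0.01, -0.05], [0.02, 1.33, -0.53]]
[[2.01, -0.01, -0.05], [0.02, 1.61, -0.58]]
[[2.26, -0.01, -0.05], [0.02, 1.83, -0.61]]
[[2.42, -0.01, -0.05], [0.03, 1.97, -0.62]]
[[2.51, -0.01, -0.05], [0.03, 2.04, -0.63]]
```

Call:
{"fn": "drive_tool", "kwargs": {
  "steps": [
    [[0.34,0,0],[0,0.25,-0.15],0],
    [[0.67,0,0],[0,0.51,-0.28],0],
    [[1.01,0,0],[0,0.77,-0.39],0],
    [[1.34,0,0],[0,1.05,-0.47],0],
    [[1.67,0,0],[0,1.33,-0.54],0],
    [[2.01,0,0],[0,1.61,-0.59],0],
    [[2.26,0,0],[0,1.83,-0.61],0],
    [[2.34,0,0],[0,1.9,-0.61],0],
    [[2.34,0,0],[0,1.9,-0.61],0]
  ]
}}

```text
time: 8.3
eef_pos: [0.5336, 0.2228, 0.1958]
tool_rot: [-0.006, 0.892, -0.453, 0.004]
contact_force: [-6.2, 11.5, 11.9]
gripper_width: 0.118
```

Run:
```python
from h import *
from plant import robot
s=robot.state();print(s['time'],s['joint_pos'].round(2),s['eef_pos'],s['contact_force'],s['torque'],s['gripper_width'])
print(arc(1,108,.5)[0])
p=robot.capture("wrist")
cv2.imwrite('pics/w3.png',p['image'][:,:,::-1])
p=robot.capture("scene")
cv2.imwrite('pics/s3.png',p['image'][:,:,::-1])
```

```text
8.3 [ 0.67  0.8   1.23 -0.71  1.75 -0.8 ] [0.53359328 0.22276022 0.19579476] [-6.22403906 11.49118825 11.92705351] [-0.07792787  0.61809522 -0.70790794] 0.11780299280733832
[0.53317108 0.22126732 0.19692536]
```

View pics/w3.png

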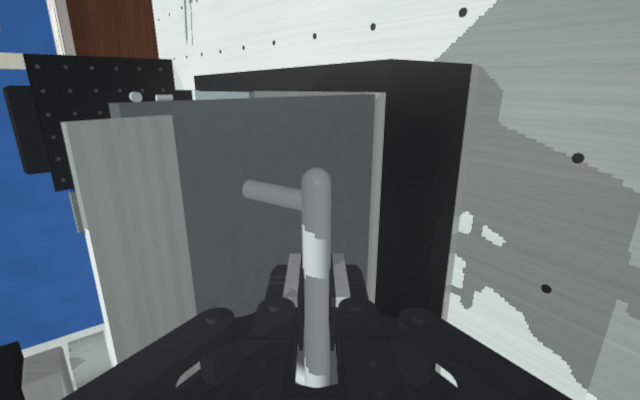

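View pics/s3.png

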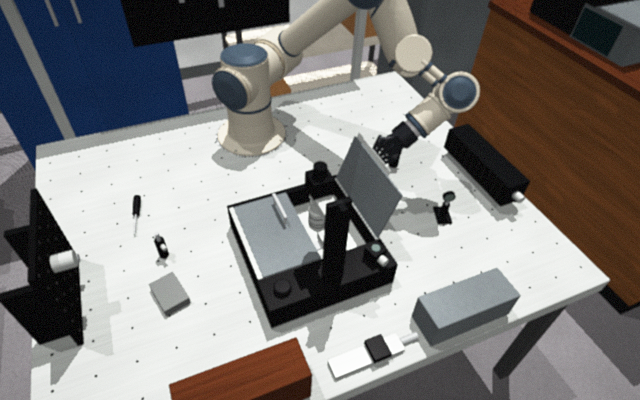

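Call:
{"fn": "drive_tool", "kwargs": {
  "steps": [
    [[0,0,0],[0,0,0],0.3],
    [[0,0,0],[0,0,0],0.3],
    [[0,0,0],[0,0,0],0.3],
    [[0,0,0],[0,0,0],0.3],
    [[0,0,0],[0,0,-0.5],0.3],
    [[0,0,0],[0,0,-1.2],0.3],
    [[0,0,0],[0,0,-2],0.3],
    [[0,0,0],[0,0,-3],0.3],
    [[0,0,0],[0,0,-4],0.3],
    [[0,0,0],[0,0,-4],0.3]
  ]
}}

```text
time: 9.4
eef_pos: [0.5326, 0.3209, 0.2668]
tool_rot: [-0.006, 0.892, -0.452, 0.005]
contact_force: [1.1, 0.1, -0.7]
gripper_width: 0.302
```

Run:
```python
from h import *
from plant import robot
s=robot.state();print(s['time'],s['joint_pos'].round(2),s['eef_pos'],s['contact_force'],s['gripper_width'])
p=robot.capture("top");print(p['extrinsics'][0][:2])
cv2.imwrite('pics/t3.png',p['image'][:,:,::-1])
cv2.imwrite('pics/t3z.png',cv2.resize(p['image'][70:270,200:420,::-1],(660,600),interpolation=cv2.INTER_CUBIC))
print(robot.recognise(p,'bolt_fin'))
```

```text
9.4 [ 0.77  0.83  0.95 -0.71  2.   -0.9 ] [0.53258253 0.32092781 0.26679065] [ 1.0556151   0.05032124 -0.72452294] 0.30228262919526894
[-0.00642288 -0.99995384]
[{'at': [314.7, 167.3], 'conf': 0.72}]
```

View pics/t3z.png

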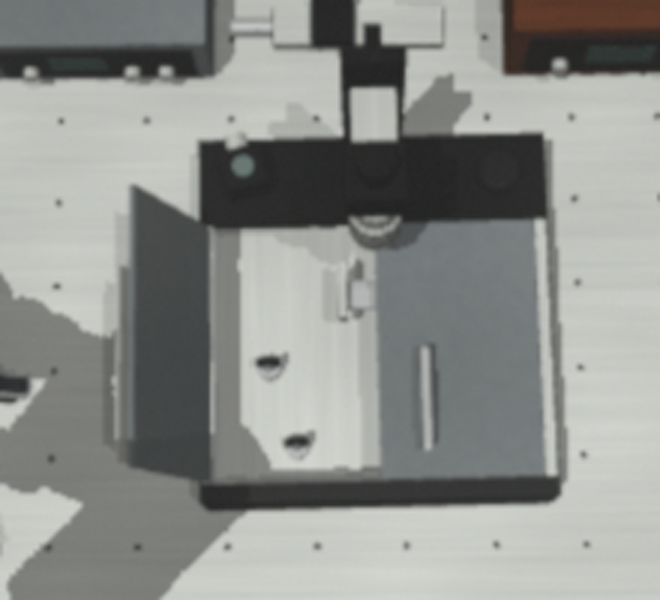

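Run:
```python
from h import *
from plant import robot
def inv(P):
    c,s=np.cos(ENC[2]),np.sin(ENC[2]);d=P[:2]-np.array(ENC[:2]);return [c*d[0]+s*d[1],-s*d[0]+c*d[1],P[2]]
for c,z in [((344,292),.08),((357,265),.097),((346,319),.097),((351,292),.097)]: print(c,np.round(inv(ray(np.array(c)/3+[200,70],z,Etop,Ktop)),4))
s=robot.state()
Rt=tool_R(tilt=np.radians(30))
rows(s,[([.533,.30,.42],tool_R(phi=np.radians(40))),([.53,.15,.42],tool_R(phi=np.radians(15),tilt=np.radians(15))),(w(ENC,[-.08,.035,.36]),Rt),(w(ENC,[-.05,.035,.25]),Rt)])
```

```text
(344, 292) [0.0654 0.0316 0.08  ]
(357, 265) [0.0911 0.0167 0.097 ]
(346, 319) [0.0314 0.0299 0.097 ]
(351, 292) [0.0612 0.0239 0.097 ]
[[-2.31, -0.01, -0.02], [-0.02, -4.54, -2.56]]
[[-6.44, -2.41, 0.83], [0.15, -7.49, 1.48]]
[[-8.77, -4.63, 2.33], [0.5, -8.5, 6.26]]
[[-8.77, -4.63, 2.33], [-0.5, -5.53, 8.42]]
```

Call:
{"fn": "drive_tool", "kwargs": {
  "steps": [
    [[-0.6,0,0],[0,-1,-0.7],0.3],
    [[-1.2,0,0],[0,-2.2,-1.3],0.3],
    [[-1.8,0,0],[0,-3.4,-2],0.3],
    [[-2.31,0,0],[0,-4.54,-2.56],0.3],
    [[-3.4,-0.6,0.2],[0,-5.3,-1.5],0.3],
    [[-4.5,-1.2,0.4],[0.1,-6.1,-0.5],0.3],
    [[-5.5,-1.8,0.6],[0.1,-6.8,0.5],0.3],
    [[-6.44,-2.41,0.83],[0.15,-7.49,1.48],0.3],
    [[-7.2,-3.1,1.3],[0.3,-7.8,3],0.3],
    [[-8,-3.8,1.8],[0.4,-8.2,4.6],0.3],
    [[-8.77,-4.63,2.33],[0.5,-8.5,6.26],0.3],
    [[-8.77,-4.63,2.33],[0.5,-8.5,6.26],0.3]
  ]
}}

```text
time: 10.7
eef_pos: [0.5195, 0.0136, 0.359]
tool_rot: [-0.005, 0.966, 0.002, 0.26]
contact_force: [1.2, 0.4, -0.6]
gripper_width: 0.298
```

Run:
```python
from h import *
from plant import robot
s=robot.state();print(s['time'],s['joint_pos'].round(2),s['eef_pos'],s['contact_force'],s['gripper_width'])
Rt=tool_R(tilt=np.radians(30));print((Rt.inv()*R.from_quat(s['tool_rot'])).magnitude())
rows(s,[(w(ENC,[-.05,.035,.21]),Rt)])
```

```text
10.7 [-0.14  0.    1.81  0.1   0.82 -1.77] [0.51945127 0.01357982 0.35900053] [ 1.24126532  0.40948511 -0.55448684] 0.29819069405244136
0.005090036686735141
[[-0.01, 0.02, -0.04], [1.57, 0.08, 4.83]]
```

Call:
{"fn": "drive_tool", "kwargs": {
  "steps": [
    [[0,0,0],[0.4,0,1.2],0.3],
    [[0,0,0],[0.8,0,2.4],0.3],
    [[0,0,0],[1.2,0,3.6],0.3],
    [[0,0,0],[1.57,0.08,4.83],0.3],
    [[0,0,0],[1.57,0.08,4.83],0.3]
  ]
}}

```text
time: 11.2
eef_pos: [0.5502, 0.0186, 0.2063]
tool_rot: [-0.007, 0.967, 0.002, 0.254]
contact_force: [-0.5, 0.3, 0.2]
gripper_width: 0.299
```

Run:
```python
from h import *
from plant import robot
s=robot.state();print(s['time'],s['joint_pos'].round(2),s['eef_pos'],s['contact_force'],s['gripper_width'])
p=robot.capture("wrist");E,K=wristcam(s,p);np.savez('w4',E=E,K=K)
im=p['image'][:,:,::-1].copy()
Q=[[.10,.035,.097],[.04,.035,.097],[.04,.035,.063],[.0,-.05,.141],[-.11,-.05,.141],[.1+.0,0,.195],[-.139,.002,.106]]
for u in proj(w(ENC,Q),E,K): cv2.circle(im,tuple(np.int32(u)),4,(0,0,255),1)
cv2.imwrite('pics/w4.png',im)
print([ (a['at'],a['conf']) for a in robot.recognise(p,'bolt_fin')])
```

```text
11.2 [-0.11  0.27  1.99  0.17  0.38 -1.84] [0.55024327 0.01855605 0.20628687] [-0.45398997  0.29694276  0.16519509] 0.29903406146077804
[([304.5, 215.9], 0.78), ([145.7, 137.2], 0.35)]
```

View pics/w4.png

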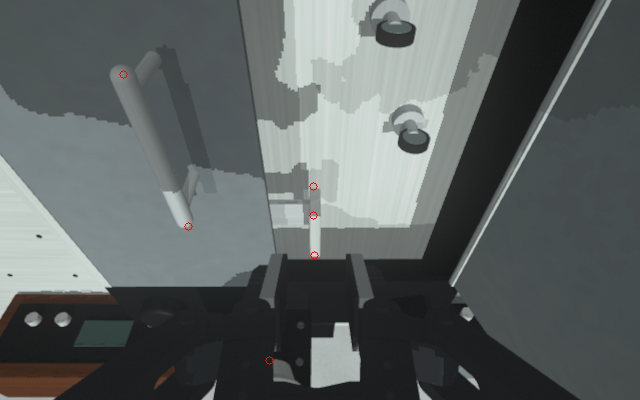

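Run:
```python
from h import *
from plant import robot
s=robot.state(); print(s['joint_pos'].round(4))
D=[([.4941,1.3461,1.3025],.6247,.2307),([.25,1.69,1.2],.4700,.2496),([.35,1.55,1.25],.5329,.2493),([.5,1.68,.95],.5375,.1252),([0,1.81,.82],.5197,.359),(list(s['joint_pos'][[1,2,4]]),float(np.hypot(*s['eef_pos'][:2])),s['eef_pos'][2])]
def fk(q,j):
    L1,L2,h,d,r0=q; a=j[0];b=a+j[1];c=b+j[2]
    return np.array([r0+L1*np.sin(a)+L2*np.sin(b)+d*np.sin(c),h+L1*np.cos(a)+L2*np.cos(b)+d*np.cos(c)])
f=lambda q:np.concatenate([fk(q,j)-[r,z] for j,r,z in D]+[.02*(np.array(q)-[.45,.42,.2,.3,0])])
r=least_squares(f,[.45,.42,.2,.3,0]);q=r.x;print(q.round(3),f(q).round(4))
for tilt in (20,25,30,35):
  for (x,z) in [(.60,.16),(.655,.074),(.64,.074),(.62,.074)]:
    t=np.pi-np.radians(tilt)
    g=lambda j:fk(q,[j[0],j[1],t-j[0]-j[1]])-[x,z]
    s2=least_squares(g,[.5,1.7]); print(tilt,x,z,s2.x.round(2),'j5',round(t-s2.x.sum(),2),s2.cost<1e-6)
```

```text
[-0.1134  0.2598  1.9826  0.1698  0.3867 -1.8395]
[ 0.515  0.38   0.191  0.299 -0.007] [-0.0217  0.0136  0.0052  0.0043 -0.0064  0.0037  0.0174  0.0015 -0.0114
 -0.0038  0.0168 -0.0193  0.0013 -0.0008 -0.0002 -0.     -0.0001]
20 0.6 0.16 [0.4  1.81] j5 0.59 True
20 0.655 0.074 [0.59 1.75] j5 0.45 True
20 0.64 0.074 [0.57 1.79] j5 0.43 True
20 0.62 0.074 [0.54 1.85] j5 0.4 True
25 0.6 0.16 [0.37 1.88] j5 0.45 True
25 0.655 0.074 [0.57 1.83] j5 0.31 True
25 0.64 0.074 [0.55 1.87] j5 0.29 True
25 0.62 0.074 [0.52 1.92] j5 0.26 True
30 0.6 0.16 [0.35 1.96] j5 0.31 True
30 0.655 0.074 [0.56 1.9 ] j5 0.16 True
30 0.64 0.074 [0.54 1.94] j5 0.14 True
30 0.62 0.074 [0.51 2.  ] j5 0.11 True
35 0.6 0.16 [0.34 2.03] j5 0.16 True
35 0.655 0.074 [0.55 1.97] j5 0.01 True
35 0.64 0.074 [0.54 2.01] j5 -0.02 True
35 0.62 0.074 [0.51 2.06] j5 -0.05 True
```

Run:
```python
from h import *
im=cv2.imread('pics/w4.png')[160:280,250:390]
cv2.imwrite('pics/w4z.png',cv2.resize(im,None,fx=5,fy=5,interpolation=cv2.INTER_CUBIC))
```

```text
(no output)
```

View pics/w4z.png

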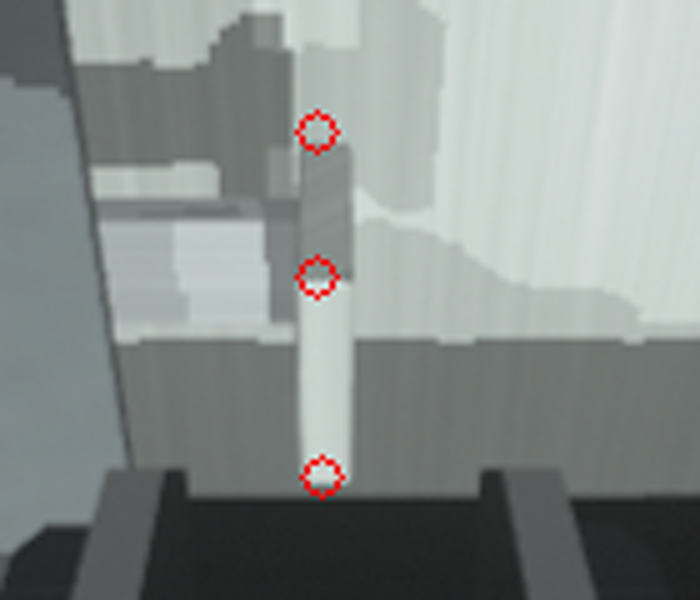

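Run:
```python
from h import *
from plant import robot
s=robot.state()
Rt=tool_R(tilt=np.radians(22))
rows(s,[(w(ENC,[.030,.0365,.153]),Rt),(w(ENC,[.06,.0365,.079]),Rt)])
```

```text
[[-0.0, 1.31, -0.01], [-1.33, -0.01, 3.0]]
[[-0.0, 1.31, -0.01], [-0.97, -0.01, 5.63]]
```

Call:
{"fn": "drive_tool", "kwargs": {
  "steps": [
    [[0,0.4,0],[-0.4,0,0.8],0.25],
    [[0,0.8,0],[-0.8,0,1.6],0.25],
    [[0,1.1,0],[-1.1,0,2.4],0.25],
    [[0,1.31,0],[-1.33,0,3],0.25],
    [[0,1.31,0],[-1.33,0,3],0.25]
  ]
}}

```text
time: 11.8
eef_pos: [0.6346, 0.0196, 0.155]
tool_rot: [-0.007, 0.981, 0.001, 0.193]
contact_force: [-0.0, 0.4, 1.1]
gripper_width: 0.251
```

Run:
```python
from h import *
from plant import robot
s=robot.state();print(s['time'],s['joint_pos'].round(2),s['eef_pos'],s['contact_force'],s['gripper_width'])
Rt=tool_R(tilt=np.radians(22))
rows(s,[(w(ENC,[.06,.0365,.079]),Rt)])
p=robot.capture("wrist");E,K=wristcam(s,p)
im=p['image'][:,:,::-1].copy()
Q=[[.10,.0365,.097],[.04,.0365,.097],[.04,.0365,.063],[-.139,.002,.106],[.06,.0365,.079]]
for u in proj(w(ENC,Q),E,K): cv2.circle(im,tuple(np.int32(u)),3,(0,0,255),1)
cv2.imwrite('pics/w5.png',im)
```

```text
11.8 [-0.08  0.46  1.75  0.07  0.54 -1.72] [0.63463706 0.01964271 0.15496726] [-0.04864467  0.35639017  1.11239248] 0.25077568510140935
[[-0.01, 0.04, -0.01], [0.13, -0.0, 2.68]]
```

View pics/w5.png

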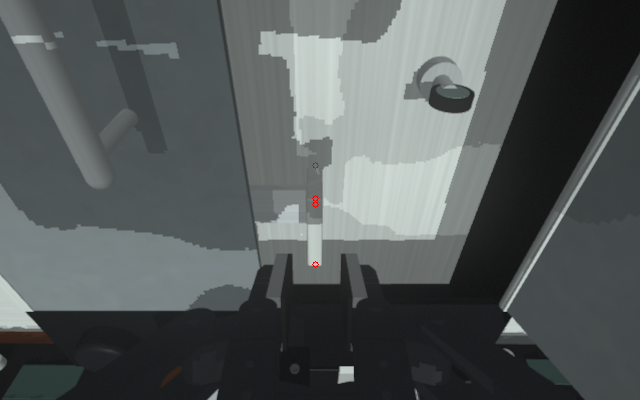

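Run:
```python
from h import *
im=cv2.imread('pics/w5.png')[140:290,240:390]
im=cv2.resize(im,None,fx=5,fy=5,interpolation=cv2.INTER_CUBIC)[:600]
im=cv2.convertScaleAbs(im,alpha=1.6,beta=-60)
cv2.imwrite('pics/w5z.png',im)
```

```text
(no output)
```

View pics/w5z.png

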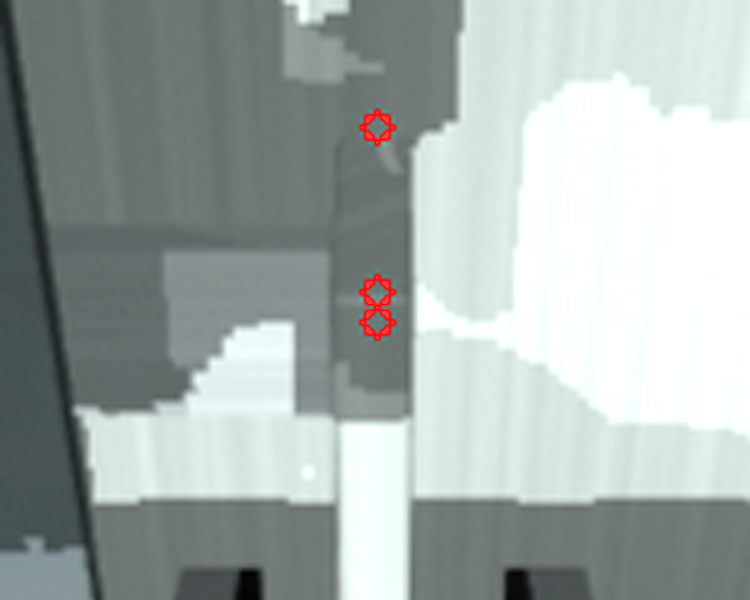

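Call:
{"fn": "drive_tool", "kwargs": {
  "steps": [
    [[0,0,0],[0.05,-0.02,0.6],0.25],
    [[0,0,0],[0.08,-0.02,1.2],0.25],
    [[0,0,0],[0.13,-0.02,1.8],0.25],
    [[0,0,0],[0.13,-0.02,2.3],0.25],
    [[0,0,0],[0.13,-0.02,2.68],0.25],
    [[0,0,0],[0.13,-0.02,2.68],0.25]
  ]
}}

```text
time: 12.45
eef_pos: [0.659, 0.0198, 0.0769]
tool_rot: [-0.008, 0.981, 0.001, 0.192]
contact_force: [0.1, -0.0, 0.4]
gripper_width: 0.249
```

Run:
```python
from h import *
from plant import robot
s=robot.state();print(s['time'],s['joint_pos'].round(2),s['eef_pos'],s['contact_force'],s['gripper_width'])
p=robot.capture("wrist");E,K=wristcam(s,p)
im=p['image'][:,:,::-1].copy()
cv2.imwrite('pics/w6.png',im)
p=robot.capture("scene")
cv2.imwrite('pics/s6.png',cv2.resize(p['image'][130:310,200:420,::-1],None,fx=3,fy=3,interpolation=cv2.INTER_CUBIC))
```

```text
12.45 [-0.08  0.61  1.75  0.09  0.4  -1.74] [0.65903477 0.01980905 0.07691176] [ 0.07703415 -0.03941344  0.41460154] 0.24937355448030846
```

View pics/w6.png

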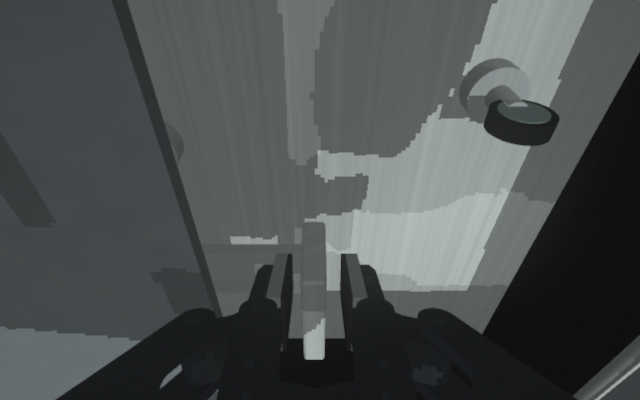

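View pics/s6.png

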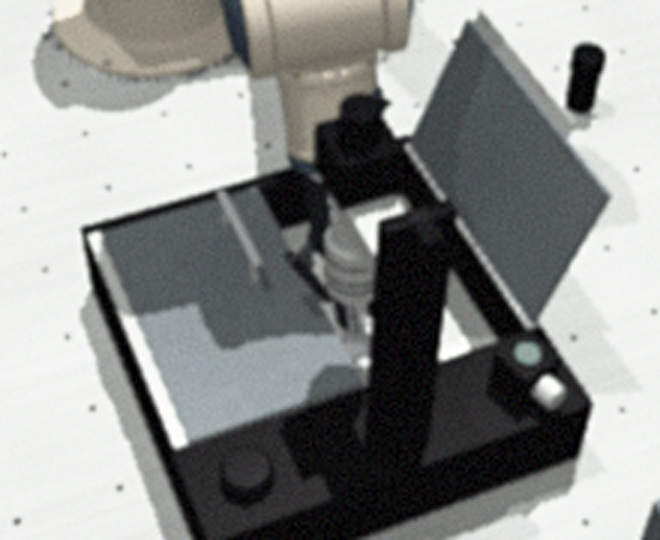

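Call:
{"fn": "drive_tool", "kwargs": {
  "steps": [
    [[0,0,0],[0,0,0],0.1],
    [[0,0,0],[0,0,0],0],
    [[0,0,0],[0,0,0],0],
    [[0,0,0],[0,0,0],0],
    [[0,0,0],[0,0,0],0]
  ],
  "newtons": 60
}}

```text
time: 13.05
eef_pos: [0.6593, 0.0188, 0.0783]
tool_rot: [-0.007, 0.981, 0.001, 0.192]
contact_force: [-3.1, -12.3, 2.3]
gripper_width: 0.099
```

Run:
```python
from h import *
from plant import robot
s=robot.state();print(s['time'],s['eef_pos'],s['contact_force'],s['torque'],s['gripper_width'])
Rt=R.from_quat(s['tool_rot']);d=w(ENC,[-1,0,0])-w(ENC,[0,0,0])
rows(s,[(s['eef_pos']+d*k,Rt) for k in (.01,.02,.03,.04,.045)])
```

```text
13.05 [0.65934906 0.01884916 0.0783266 ] [ -3.08313803 -12.27986568   2.2669085 ] [-1.77216737  0.37525871 -0.62936965] 0.09916076039942132
[[0.0, 0.0, 0.0], [0.31, -0.0, -0.13]]
[[0.0, 0.0, 0.0], [0.62, -0.0, -0.25]]
[[0.0, 0.0, 0.0], [0.93, -0.0, -0.38]]
[[0.0, 0.0, 0.0], [1.23, -0.0, -0.5]]
[[0.0, 0.0, 0.0], [1.39, -0.0, -0.57]]
```

Call:
{"fn": "drive_tool", "kwargs": {
  "steps": [
    [[0,0,0],[0,-0.04,0],0],
    [[0,0,0],[0.15,-0.04,-0.06],0],
    [[0,0,0],[0.31,-0.04,-0.13],0],
    [[0,0,0],[0.46,-0.04,-0.19],0],
    [[0,0,0],[0.62,-0.04,-0.25],0],
    [[0,0,0],[0.77,-0.04,-0.31],0],
    [[0,0,0],[0.93,-0.04,-0.38],0],
    [[0,0,0],[0.93,-0.04,-0.38],0]
  ]
}}

```text
time: 13.85
eef_pos: [0.6294, 0.0182, 0.0783]
tool_rot: [-0.008, 0.981, 0.001, 0.193]
contact_force: [0.6, -0.2, 3.3]
gripper_width: 0.105
```

Run:
```python
from h import *
from plant import robot
s=robot.state();print(s['time'],s['eef_pos'],s['contact_force'],s['torque'],s['gripper_width'])
```

```text
13.85 [0.6294265  0.01821053 0.07830057] [ 0.58692298 -0.21317367  3.25584759] [0.07644664 0.03949158 0.05663109] 0.10542938099445658
```

Call:
{"fn": "drive_tool", "kwargs": {
  "steps": [
    [[0,0,0],[0.06,0,-0.02],0],
    [[0,0,0],[0.09,0,-0.04],0],
    [[0,0,0],[0.12,0,-0.05],0]
  ]
}}

```text
time: 14.15
eef_pos: [0.6264, 0.0181, 0.0784]
tool_rot: [-0.008, 0.981, 0.001, 0.193]
contact_force: [6.4, 0.3, 0.7]
gripper_width: 0.098
```

Call:
{"fn": "drive_tool", "kwargs": {
  "steps": [
    [[0,0,0],[0.06,0,-0.02],0],
    [[0,0,0],[0.1,0,-0.04],0]
  ]
}}

```text
time: 14.35
eef_pos: [0.6246, 0.018, 0.0788]
tool_rot: [-0.008, 0.981, 0.001, 0.195]
contact_force: [18.6, 5.9, -5.8]
gripper_width: 0.097
```

Call:
{"fn": "drive_tool", "kwargs": {
  "steps": [
    [[0,0,0],[0.06,0,-0.02],0],
    [[0,0,0],[0.1,0,-0.04],0]
  ]
}}

```text
time: 14.55
eef_pos: [0.6242, 0.018, 0.0801]
tool_rot: [-0.008, 0.98, 0.001, 0.197]
contact_force: [32.7, 10.5, -6.2]
gripper_width: 0.098
```

Call:
{"fn": "drive_tool", "kwargs": {
  "steps": [
    [[0,0,0],[-0.06,0,0.02],0],
    [[0,0,0],[-0.06,0,0.02],0.25],
    [[0,0,0],[-0.06,0,0.02],0.25],
    [[0,0,0],[-0.06,0,0.02],0.25],
    [[0,0,0],[-0.06,0,-0.6],0.25],
    [[0,0,0],[-0.06,0,-1.4],0.25],
    [[0,0,0],[-0.06,0,-2.4],0.25],
    [[0,0,0],[-0.06,0,-3.4],0.25],
    [[0,0,0],[-0.06,0,-4.4],0.25],
    [[0,0,0],[-0.06,0,-4.4],0.25]
  ]
}}

```text
time: 15.55
eef_pos: [0.5706, 0.0173, 0.2036]
tool_rot: [-0.008, 0.981, 0.001, 0.194]
contact_force: [-0.9, -0.8, -0.6]
gripper_width: 0.248
```

Run:
```python
from h import *
from plant import robot
s=robot.state();print(s['time'],s['joint_pos'].round(2),s['eef_pos'],s['contact_force'],s['gripper_width'])
p=robot.capture("wrist");E,K=wristcam(s,p)
im=p['image'][:,:,::-1].copy()
Q=[[.065,.0365,.097],[.005,.0365,.097],[.005,.0365,.063]]
for u in proj(w(ENC,Q),E,K): cv2.circle(im,tuple(np.int32(u)),3,(0,0,255),1)
cv2.imwrite('pics/w7.png',im)
Rt=tool_R()
rows(s,[(w(ENC,[-.065,-.05,.20]),Rt),(w(ENC,[-.065,-.05,.1252]),Rt)])
```

```text
15.55 [-0.1   0.31  1.84  0.08  0.6  -1.74] [0.57055799 0.01730967 0.20360165] [-0.94798845 -0.75641423 -0.56081911] 0.24793097346699253
[[-0.01, 3.73, -0.0], [1.1, -2.84, -0.32]]
[[-0.01, 3.73, -0.0], [2.05, -2.84, 1.99]]
```

View pics/w7.png

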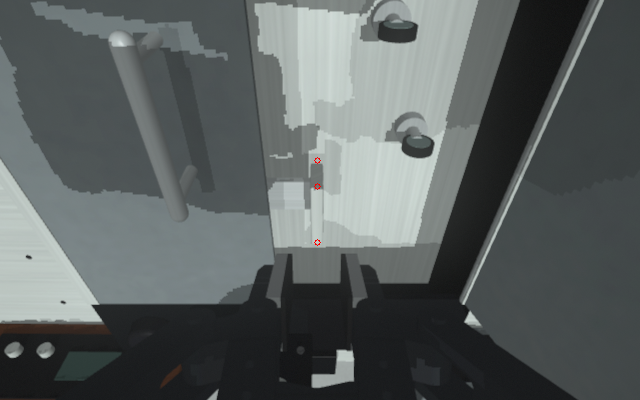

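Call:
{"fn": "drive_tool", "kwargs": {
  "steps": [
    [[0,0.8,0],[0.2,-0.6,-0.1],0.4],
    [[0,1.8,0],[0.5,-1.3,-0.2],0.5],
    [[0,2.8,0],[0.8,-2.1,-0.3],0.6],
    [[0,3.73,0],[1.1,-2.84,-0.32],0.6],
    [[0,3.73,0],[1.1,-2.84,-0.32],0.6],
    [[0,3.73,0],[1.1,-2.84,-0.32],0.6]
  ]
}}

```text
time: 16.2
eef_pos: [0.5377, -0.0684, 0.1955]
tool_rot: [-0.007, 1.0, 0.0, -0.003]
contact_force: [0.0, 0.4, 0.1]
gripper_width: 0.597
```

Run:
```python
from h import *
from plant import robot
s=robot.state();print(s['time'],s['joint_pos'].round(2),s['eef_pos'],s['contact_force'],s['gripper_width'])
p=robot.capture("wrist");E,K=wristcam(s,p)
im=p['image'][:,:,::-1].copy()
Q=[[-.11,-.05,.141],[-.01,-.05,.141],[-.065,-.05,.141]]
for u in proj(w(ENC,Q),E,K): cv2.circle(im,tuple(np.int32(u)),3,(0,0,255),1)
cv2.imwrite('pics/w8.png',im)
Rt=tool_R()
rows(s,[(w(ENC,[-.065,-.05,.1252]),Rt)])
```

```text
16.2 [-0.24  0.42  1.59 -0.    1.13 -1.82] [ 0.5377444  -0.06835953  0.19546399] [0.02374336 0.38222772 0.14378569] 0.5971497293896592
[[0.0, -0.05, -0.01], [-0.01, -0.01, 2.34]]
```

View pics/w8.png

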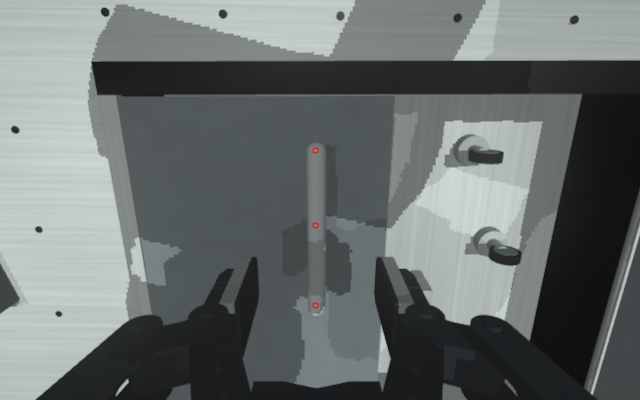

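Call:
{"fn": "drive_tool", "kwargs": {
  "steps": [
    [[0,0,0],[0,0,0.7],0.6],
    [[0,0,0],[0,0,1.4],0.6],
    [[0,0,0],[0,0,2],0.6],
    [[0,0,0],[0,0,2.34],0.6],
    [[0,0,0],[0,0,2.34],0.4],
    [[0,0,0],[0,0,2.34],0.2],
    [[0,0,0],[0,0,2.34],0],
    [[0,0,0],[0,0,2.34],0],
    [[0,0,0],[0,0,2.34],0],
    [[0,0,0],[0,0,2.34],0],
    [[0,0,0],[0,0,2.34],0]
  ],
  "newtons": 25
}}

```text
time: 17.35
eef_pos: [0.538, -0.0684, 0.1275]
tool_rot: [-0.008, 1.0, -0.0, -0.001]
contact_force: [-1.5, 2.1, 7.8]
gripper_width: 0.121
```

Run:
```python
from h import *
from plant import robot
s=robot.state();print(s['time'],s['joint_pos'].round(2),s['eef_pos'],s['contact_force'],s['gripper_width'])
rows(s,[arc(-1,t,.5) for t in range(3,37,3)])
```

```text
17.35 [-0.24  0.51  1.67 -0.    0.97 -1.82] [ 0.53796128 -0.06841839  0.12746346] [-1.52221228  2.08441286  7.83211965] 0.12092400464775353
[[-0.25, -0.03, -0.01], [0.01, -0.07, -0.14]]
[[-0.5, -0.03, -0.01], [0.01, -0.14, -0.35]]
[[-0.75, -0.03, -0.01], [0.01, -0.23, -0.56]]
[[-1.0, -0.03, -0.01], [0.01, -0.32, -0.76]]
[[-1.25, -0.03, -0.01], [0.01, -0.43, -0.96]]
[[-1.5, -0.03, -0.01], [0.01, -0.55, -1.15]]
[[-1.75, -0.03, -0.01], [0.01, -0.67, -1.34]]
[[-2.0, -0.03, -0.01], [0.01, -0.81, -1.51]]
[[-2.25, -0.03, -0.01], [0.01, -0.96, -1.68]]
[[-2.5, -0.03, -0.01], [0.01, -1.11, -1.84]]
[[-2.75, -0.03, -0.01], [0.01, -1.27, -1.99]]
[[-3.0, -0.03, -0.01], [0.01, -1.44, -2.14]]
```

Call:
{"fn": "drive_tool", "kwargs": {
  "steps": [
    [[-0.25,0,0],[0,-0.07,-0.22],0],
    [[-0.5,0,0],[0,-0.15,-0.43],0],
    [[-0.75,0,0],[0,-0.23,-0.64],0]
  ]
}}

```text
time: 17.65
eef_pos: [0.538, -0.0749, 0.1462]
tool_rot: [-0.008, 0.999, 0.04, -0.002]
contact_force: [3.6, 1.9, -8.3]
gripper_width: 0.114
```

Run:
```python
from h import *
from plant import robot
s=robot.state();print(s['time'],s['joint_pos'].round(2),s['eef_pos'],s['contact_force'],s['gripper_width'],arc(-1,9,.5)[0])
rows(s,[arc(-1,t,.5) for t in range(13,54,4)])
```

```text
17.65 [-0.29  0.49  1.63  0.09  1.05 -1.93] [ 0.53797854 -0.07489029  0.14617135] [ 3.61383439  1.93550505 -8.27511972] 0.11388625381486478 [ 0.53791569 -0.07524581  0.14429824]
[[-0.32, -0.03, -0.01], [0.0, -0.13, -0.22]]
[[-0.65, -0.03, -0.01], [0.0, -0.25, -0.49]]
[[-0.99, -0.03, -0.01], [0.0, -0.4, -0.75]]
[[-1.32, -0.03, -0.01], [0.01, -0.56, -0.99]]
[[-1.65, -0.03, -0.01], [0.01, -0.75, -1.23]]
[[-1.99, -0.03, -0.01], [0.01, -0.94, -1.45]]
[[-2.32, -0.03, -0.01], [0.01, -1.15, -1.66]]
[[-2.65, -0.03, -0.01], [0.01, -1.38, -1.85]]
[[-2.99, -0.03, -0.01], [0.01, -1.62, -2.02]]
[[-3.32, -0.03, -0.01], [0.01, -1.87, -2.18]]
[[-3.65, -0.03, -0.01], [0.01, -2.13, -2.32]]
```

Call:
{"fn": "drive_tool", "kwargs": {
  "steps": [
    [[-0.32,0,0],[0,-0.12,-0.24],0],
    [[-0.65,0,0],[0,-0.25,-0.51],0],
    [[-0.99,0,0],[0,-0.4,-0.77],0],
    [[-1.32,0,0],[0,-0.56,-1.01],0],
    [[-1.65,0,0],[0,-0.75,-1.25],0],
    [[-1.99,0,0],[0,-0.94,-1.47],0],
    [[-2.32,0,0],[0,-1.15,-1.68],0],
    [[-2.65,0,0],[0,-1.38,-1.87],0],
    [[-2.99,0,0],[0,-1.62,-2.04],0],
    [[-3.32,0,0],[0,-1.87,-2.2],0],
    [[-3.65,0,0],[0,-2.13,-2.34],0]
  ]
}}

```text
time: 18.75
eef_pos: [0.5391, -0.1426, 0.213]
tool_rot: [-0.008, 0.973, 0.231, -0.003]
contact_force: [-1.3, 14.4, 19.4]
gripper_width: 0.116
```

Run:
```python
from h import *
from plant import robot
s=robot.state();print(s['time'],s['joint_pos'].round(2),s['eef_pos'],s['contact_force'],s['torque'],s['gripper_width'],arc(-1,53,.5)[0])
rows(s,[arc(-1,t,.5) for t in range(57,98,4)])
```

```text
18.75 [-0.59  0.54  1.43  0.38  1.46 -2.27] [ 0.53913184 -0.14262988  0.21297662] [-1.30616381 14.42714227 19.40156909] [3.43622999 0.18488917 0.0871804 ] 0.11606235310256705 [ 0.53901571 -0.14399115  0.21036389]
[[-0.3, -0.03, -0.01], [0.0, -0.28, -0.15]]
[[-0.64, -0.03, -0.01], [0.01, -0.5, -0.35]]
[[-0.97, -0.03, -0.01], [0.01, -0.73, -0.53]]
[[-1.3, -0.03, -0.01], [0.01, -0.97, -0.69]]
[[-1.64, -0.03, -0.01], [0.01, -1.23, -0.84]]
[[-1.97, -0.03, -0.01], [0.01, -1.49, -0.96]]
[[-2.3, -0.03, -0.01], [0.01, -1.76, -1.07]]
[[-2.64, -0.03, -0.01], [0.01, -2.04, -1.15]]
[[-2.97, -0.03, -0.01], [0.01, -2.32, -1.22]]
[[-3.3, -0.03, -0.01], [0.01, -2.61, -1.27]]
[[-3.64, -0.03, -0.01], [0.01, -2.89, -1.29]]
```

Run:
```python
from h import *
from plant import robot
s=dict(robot.state()); s['eef_pos']=arc(-1,53,.5)[0]+[0,0.0003,.0006]
s['tool_rot']=arc(-1,53,.5)[1].as_quat()
def arc2(th):
    P,Rt=arc(-1,th,.5);t=np.radians(th);y=-.125*np.cos(t)+.041*np.sin(t); z=.125*np.sin(t)+.041*np.cos(t)
    return P+.022*np.array([0,-y,z]),Rt
rows(s,[arc2(t) for t in range(57,98,4)])
```

```text
[[-0.33, 0.0, 0.0], [-0.0, -0.16, -0.27]]
[[-0.67, 0.0, -0.0], [-0.0, -0.38, -0.47]]
[[-1.0, 0.0, -0.0], [-0.0, -0.62, -0.65]]
[[-1.33, 0.0, 0.0], [0.0, -0.87, -0.82]]
[[-1.67, -0.0, 0.0], [0.0, -1.13, -0.96]]
[[-2.0, 0.0, -0.0], [0.0, -1.4, -1.09]]
[[-2.33, 0.0, 0.0], [0.0, -1.67, -1.2]]
[[-2.67, -0.0, 0.0], [0.0, -1.96, -1.29]]
[[-3.0, 0.0, 0.0], [0.0, -2.25, -1.35]]
[[-3.33, 0.0, 0.0], [0.0, -2.54, -1.4]]
[[-3.67, 0.0, 0.0], [0.0, -2.83, -1.42]]
```

Call:
{"fn": "drive_tool", "kwargs": {
  "steps": [
    [[-0.33,0,0],[0,-0.16,-0.27],0],
    [[-0.67,0,0],[0,-0.38,-0.47],0],
    [[-1,0,0],[0,-0.62,-0.65],0],
    [[-1.33,0,0],[0,-0.87,-0.82],0],
    [[-1.67,0,0],[0,-1.13,-0.96],0],
    [[-2,0,0],[0,-1.4,-1.09],0],
    [[-2.33,0,0],[0,-1.67,-1.2],0],
    [[-2.67,0,0],[0,-1.96,-1.29],0],
    [[-3,0,0],[0,-2.25,-1.35],0],
    [[-3.33,0,0],[0,-2.54,-1.4],0],
    [[-3.67,0,0],[0,-2.83,-1.42],0]
  ]
}}

```text
time: 19.85
eef_pos: [0.5408, -0.2401, 0.2123]
tool_rot: [-0.007, 0.912, 0.41, -0.004]
contact_force: [1.5, -0.9, 8.7]
gripper_width: 0.113
```

Run:
```python
from h import *
from plant import robot
s=robot.state();print(s['time'],s['joint_pos'].round(2),s['eef_pos'],s['contact_force'],s['torque'],s['gripper_width'],arc(-1,97,.5)[0])
def arc2(th):
    P,Rt=arc(-1,th,.5);t=np.radians(th);y=-.125*np.cos(t)+.041*np.sin(t); z=.125*np.sin(t)+.041*np.cos(t)
    return P+.022*np.array([0,-y,z]),Rt
s=dict(s);s['eef_pos'],r=arc2(97);s['tool_rot']=r.as_quat()
rows(s,[arc2(t) for t in (101,105,107,108,109)])
p=robot.capture("scene")
cv2.imwrite('pics/s9.png',p['image'][:,:,::-1])
```

```text
19.85 [-0.81  0.77  1.17  0.55  1.85 -2.43] [ 0.54081106 -0.24007124  0.21230097] [ 1.46376963 -0.87153945  8.74386851] [ 0.65403314 -0.14892944 -0.12339207] 0.11267087473410164 [ 0.54051368 -0.23760647  0.20860223]
[[-0.33, 0.0, -0.0], [0.0, -0.27, -0.11]]
[[-0.67, -0.0, -0.0], [0.0, -0.55, -0.21]]
[[-0.83, -0.0, -0.0], [0.0, -0.7, -0.25]]
[[-0.92, -0.0, 0.0], [0.0, -0.77, -0.27]]
[[-1.0, -0.0, -0.0], [0.0, -0.84, -0.28]]
```

View pics/s9.png

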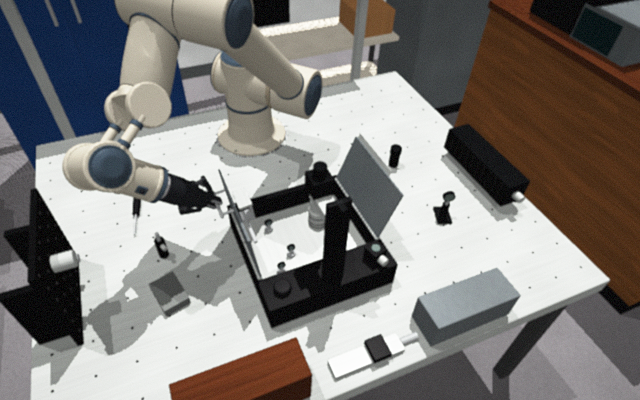

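Call:
{"fn": "drive_tool", "kwargs": {
  "steps": [
    [[-0.33,0,0],[0,-0.27,-0.11],0],
    [[-0.67,0,0],[0,-0.55,-0.21],0],
    [[-0.83,0,0],[0,-0.7,-0.25],0],
    [[-0.92,0,0],[0,-0.77,-0.27],0],
    [[-0.92,0,0],[0,-0.77,-0.27],0]
  ]
}}

```text
time: 20.4
eef_pos: [0.541, -0.2621, 0.1994]
tool_rot: [-0.006, 0.891, 0.454, -0.005]
contact_force: [1.2, -5.4, 6.0]
gripper_width: 0.113
```

Call:
{"fn": "drive_tool", "kwargs": {
  "steps": [
    [[0,0,0],[0,0,0],0.3],
    [[0,0,0],[0,0,0],0.3],
    [[0,0,0],[0,0,0],0.3],
    [[0,0,0],[0,0,0],0.3],
    [[0,0,0],[0,0,-0.5],0.3],
    [[0,0,0],[0,0,-1.2],0.3],
    [[0,0,0],[0,0,-2],0.3],
    [[0,0,0],[0,0,-3],0.3],
    [[0,0,0],[0,0,-4],0.3],
    [[0,0,0],[0,0,-4.5],0.3],
    [[0,0,0],[0,0,-4.5],0.3]
  ]
}}

```text
time: 21.5
eef_pos: [0.5428, -0.3714, 0.2795]
tool_rot: [-0.006, 0.892, 0.453, -0.005]
contact_force: [-0.7, -0.1, -0.1]
gripper_width: 0.301
```

Run:
```python
from h import *
from plant import robot
s=robot.state();print(s['time'],s['joint_pos'].round(2),s['eef_pos'],s['contact_force'],s['gripper_width'])
for n in('top','scene','wrist'):
    p=robot.capture(n); cv2.imwrite(f'pics/{n}10.png',p['image'][:,:,::-1])
```

```text
21.5 [-0.94  0.9   0.75  0.63  2.22 -2.32] [ 0.54282325 -0.37141139  0.27949662] [-0.71758047 -0.11453012 -0.06121467] 0.3012078149618647
```

View pics/top10.png

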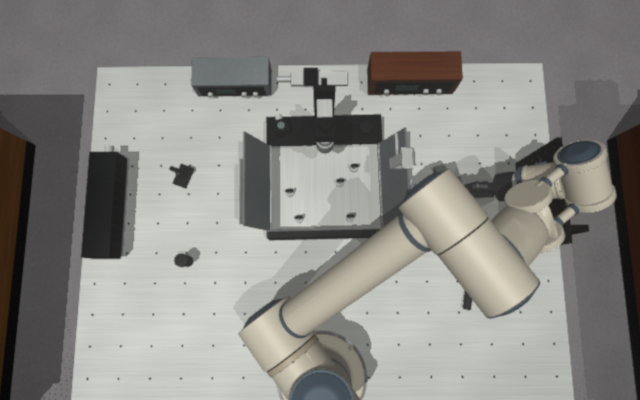

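View pics/scene10.png

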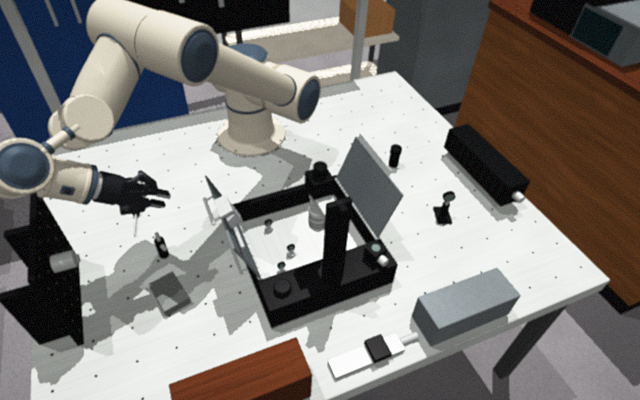

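View pics/wrist10.png

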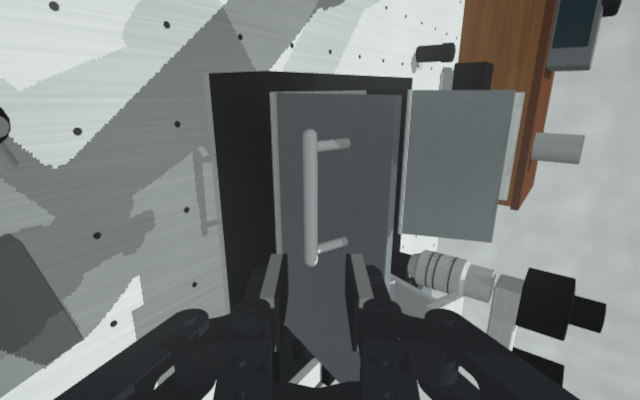

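Run:
```python
from h import *
from plant import robot
def pt(side,x,u,n,th):
    t=np.radians(th);y=-u*np.cos(t)+n*np.sin(t);z=.1+u*np.sin(t)+n*np.cos(t)
    return w(ENC,[x,side*(.175+y),z])
s=robot.state();p=robot.capture('wrist');E,K=wristcam(s,p)
for th in(100,105,110): print(th,proj(np.array([pt(-1,-.11,.125,.041,th),pt(-1,-.01,.125,.041,th)]),E,K).round(0).tolist())
for th in(100,105,110): print('left top view free corners',th,proj(np.array([pt(1,-.139,.173,.0,th),pt(1,.139,.173,0,th)]),Etop,Ktop).round(1).tolist(),'right',proj(np.array([pt(-1,-.139,.173,0,th),pt(-1,.139,.173,0,th)]),Etop,Ktop).round(1).tolist())
im=cv2.resize(cv2.imread('pics/top10.png')[100:250,220:420],None,fx=4,fy=4,interpolation=cv2.INTER_CUBIC);cv2.imwrite('pics/t10z.png',im)
```

```text
100 [[335.0, 134.0], [334.0, 254.0]]
105 [[321.0, 134.0], [321.0, 256.0]]
110 [[307.0, 135.0], [308.0, 259.0]]
left top view free corners 100 [[253.8, 223.6], [253.9, 129.0]] right [[399.2, 220.3], [394.3, 125.7]]
left top view free corners 105 [[248.8, 223.9], [249.0, 129.5]] right [[404.3, 220.3], [399.1, 125.9]]
left top view free corners 110 [[243.9, 224.2], [244.3, 130.1]] right [[409.1, 220.4], [403.8, 126.3]]
```

View pics/t10z.png

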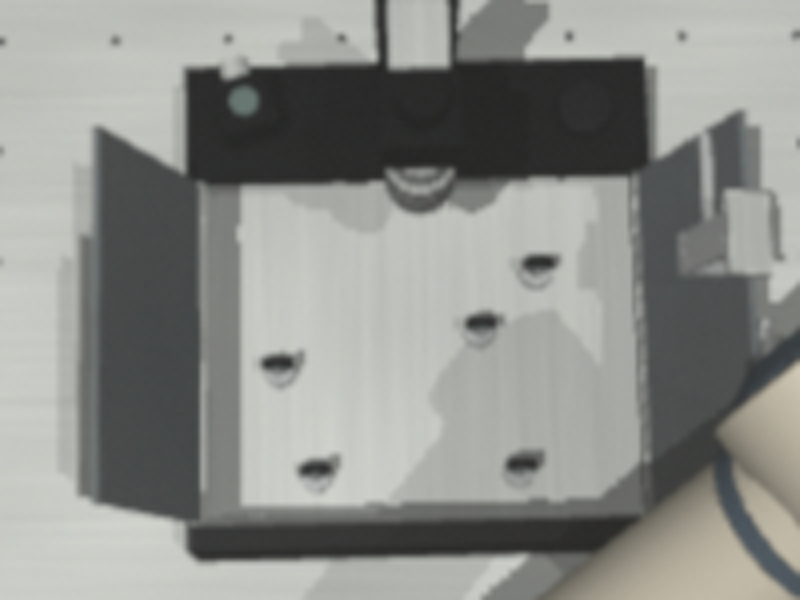

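Run:
```python
from plant import robot
print(robot.state()['time'],robot.sign_off())
```

```text
the job is handed in; nothing more can be done
21.7 None
```

Both top doors are open and back on their stops, and I handed the job in at 21.7 s of the 72 s allowed.

- **Order:** I swung the left door back first. I then gripped the bolt fin with the tool tilted about 22° to stay clear of the objective, drew the bolt, and lifted the right door last.
- **Bolt:** It moved about 35 mm before the pull force rose to 33 N at its stop. A wrist picture taken straight afterwards put the fin at that same place.
- **Doors:** With the gripper clear of both doors, the top picture put both free edges at about 110° open. The right door's handle in the wrist picture read 109–110°. The stops are at 110°.
- **Bystanders:** Comparing the last pictures with the first, I saw no change in the objective, the things on the far deck, the lens post and the tube. On the right of the bench the arm partly covered the top view, so I compared those things in the scene picture only.
- **Forces:** The wrist force read nearly zero after retracting, and no reading I took passed about 35 N.

No check failed. While I swung the doors, side forces of up to about 24 N showed that my estimate of the handle's path was 2–3 mm off. I corrected for that as I went.

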